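Make up two vacuum-fitting kits for the electron microscope

ROBOT

A 6-joint arm with a two-finger parallel gripper is mounted at the origin on the work surface. World frame = base frame: x ahead of the robot, y to its left, z up, the work surface at z = 0. Lengths are in m, angles in rad, forces in N, time in s.
With the tool pointing down it reaches from about 0.275 to 0.85 m from the base axis. Payload 5.2 kg.
Tool frame: the origin (TCP) lies at the very end of the fingers, on their centre line; the grasp point (between the pads) lies 19 mm behind it (grasp_offset is the distance from the TCP to the grasp point, in m); z points along the fingers, y is the line along which they close (so a half turn about z gives the same grasp; the last joint's range is limited). The gripper opens to 85 mm and grips with 20 to 120 N. Pads are 22 mm wide; open, the fingers measure 114 mm over their backs; the gripper's body (76 mm by 85 mm) begins 54 mm behind the grasp point. The pads swing forward as they close: fully open they stand 13 mm farther back than shut.
Start: joints at [-1.359, 0.259, 1.535, -0, 1.348, -0.203], TCP at [0.222, -0.503, 0.205] pointing down, gripper open.
Joint ranges: [-3.14, 3.14], [-0.91, 2.08], [0.19, 2.58], [-1.22, 4.36], [0.22, 2.71], [-3.12, 3.12]. Speed limits (rad/s): [2.57, 2.57, 3.14, 3.14, 3.14, 3.14].

INTERFACE

Orientations are given as [roll, pitch, yaw] about the fixed x, y, z axes, in that order (R = Rz(yaw) Ry(pitch) Rx(roll)).
In Python, from rig import * gives the robot as it stands. The module is installed in compiled form; this text tells all that it offers.
- The arm moves only by the shell command python3 -m pendant 'ROWS'. ROWS is JSON, a list of rows, each a list of 3 entries, a list of its own where there are three numbers: the shift along the tool's x, y, z in mm, then the turn, a rotation vector about the tool's x, y, z in degrees, then the finger opening in mm, from 0 to 85.4. In form: [[[x, y, z], [rx, ry, rz], hand], ...]. A call has 1 to 12 rows; each row shifts and turns the commanded pose from where the row before left it, along the tool's axes as they then stand; what a row does not reach is not made up. A row lasts 1/10 s, in which the tool goes at most 50 mm and 8.59 degrees, less where a joint would pass 70% of its speed; a pose out of reach is approached as far as the arm can. A call with a gripper value outside its range is refused whole. The fingers move at their own pace and stop on an object; the grip force is fixed at half the most. Time passes only in rows, so rows that do not move let the fingers close. It gives the time, the measured TCP pose, the force, the opening and the grip force at its end, in the units of the state.
- read_state(): the state, without advancing time (a new reading comes with each control period).
- get_image(name): name is "scene" or "side" or "wrist"; returns a dict with "img" (384x512x3 uint8, blue, green, red), "depth" (384x512 float32, m along the optical axis (not along the pixel's ray), 0 where there is no reading), "mtx" (3x3 intrinsics, pixels), "rvec" (rotation vector, rad) and "tvec" (3), from world to camera coordinates, as OpenCV has them. Camera axes: x right, y down, z forward; pixel columns grow to the right and rows downward; lengths in m; the calibration is good to about 2 mm. A picture is of the moment at which its call begins.
- job_done(): hands the job in; it is judged then, once.
Trained networks look in a picture, given as the dict that the camera call returned (one of the last four; its "shot" number tells which), for a name from the list of things; names that differ only in an ending like _2 or _b are one class to them, and where a whole thing is asked for, a point or a joint stands for the part that bears it (a point fixed in the world has none). Each returns a list of dicts, best first, with "confidence" (0 to 1); they miss things now and then, are a little off and sometimes report something else, mostly with a low value. They report only what shows in the picture. A call takes as long as a camera call. They do not tell look-alikes from the thing itself.
- outline_of(target, picture): "mask" (384x512 bool, what is visible of it) and "bbox" ([left, top, width, height] in pixels, round what is visible of it).
- tip_of(target, picture): "centre" ([column, row] in pixels: a listed point, or the origin of a listed thing).
The state is a dict: "time_s": time; "joint_pos": joint angles; "joint_velocities": joint speeds; "tau": joint torques, N m; "position": TCP position; "eef_rot": TCP orientation; "ft_force": force on the tool from outside, world axes, zero at the start; "wrist_torque": the same for the moment, N m; "finger_gap": finger opening in m; "gripper_force": force on a finger pad.
Only numpy, scipy, OpenCV 4.12 (cv2) and the standard library are available. Lean on these libraries where they do the work, as an engineer would, in place of code of your own. Each camera call takes 0.05 s, during which the arm holds its last target. There are 200 camera calls.

TASK

Make up two fitting kits for the microscope's vacuum line from the loose stock on the bench: the large nipple, the reducer and the small blank go into the long tray with three pockets, and the small nipple and the large blank go into the short tray with two pockets. Each piece stands upright, flat on the floor of a pocket of its own (any pocket of the right tray). The cube cross, the hose adapter and the little beaker are not wanted: leave them standing where they are.

Things in the scene. Friction and masses are not known exactly. Their poses are not given: they have to be found in the camera images.
- nipple_large: Large nipple: steel spool, 56 mm high, a flange 52 mm in diameter and 9 mm thick at top and bottom, tube 38 mm in diameter between; dark bore mouth on top (32 mm wide, a flat disc). 185 to 330 g. Loose, standing upright at the start; origin at the centre of its underside, z up, round about z.
- nipple_small: Small nipple: steel spool, 44 mm high, a flange 40 mm in diameter and 8 mm thick at top and bottom, tube 26 mm in diameter between; dark bore mouth on top (20 mm wide, a flat disc). 90 to 160 g. Loose, standing upright at the start; origin at the centre of its underside, z up, round about z.
- blank_large: Large blank: aluminium disc 52 mm in diameter and 10 mm thick, solid, with an upright knob at its centre: neck 19 mm in diameter from 10 to 22 mm height, head 24 mm in diameter from 22 to 40 mm height. No bore. 80 to 145 g. Loose, standing upright at the start; origin at the centre of its underside, z up, round about z.
- blank_small: Small blank: aluminium disc 40 mm in diameter and 10 mm thick, solid, with an upright knob at its centre: neck 12.8 mm in diameter from 10 to 22 mm height, head 16 mm in diameter from 22 to 40 mm height. No bore. 45 to 80 g. Loose, standing upright at the start; origin at the centre of its underside, z up, round about z.
- reducer: Reducer: steel, 46 mm high; wide bottom flange 52 mm in diameter and 8 mm thick, a cone narrowing from 36 to 22 mm in diameter at 26 mm height, a 22 mm neck, and a smaller top flange 34 mm in diameter from 38 to 46 mm height with a dark bore mouth (16 mm wide, a flat disc). 130 to 235 g. Loose, standing upright at the start; origin at the centre of its underside, z up, round about z.
- cube_cross: Cube cross, not wanted: aluminium cube of 42 mm with a dark round port on the top and each side. Loose; origin at the centre of its underside, z up. Leave it.
- hose_adapter: Hose adapter, not wanted: steel flange 40 mm in diameter and 8 mm thick with a thin barbed nozzle (15 mm over the barbs, 10 mm at the tip), 45 mm high. Loose; origin at the centre of its underside, z up. Leave it.
- beaker: Little empty glass beaker, 42 mm in diameter, 60 mm high, standing between the two trays. Loose; origin at the centre of its underside, z up. Leave it.
- tray_long: Long kit tray: plastic, grey floor and black walls, 76 by 220 mm, three pockets in a row, fixed to the bench. Origin at the centre of its underside; its long side and row of pockets run along its y axis. Floor 3 mm thick, outer walls and dividers 4 mm thick, their tops 10 mm above the bench; each pocket is 68 by 68 mm inside, pocket centres at x = 0 and y = -72, 0 and +72 mm.
- tray_short: Short kit tray: plastic, grey floor and black walls, 76 by 148 mm, two pockets in a row, fixed to the bench. Origin at the centre of its underside; its long side and row of pockets run along its y axis. Floor 3 mm thick, outer walls and dividers 4 mm thick, their tops 10 mm above the bench; each pocket is 68 by 68 mm inside, pocket centres at x = 0 and y = -36 and +36 mm.
Not all that is in view belongs to the job. Leave any purple or red look-alike of the blank_small alone.

How it is judged:
At the end, for the whole second after the job is handed in: Each piece stands in a pocket of its right tray: within 15 mm of the pocket centre along both tray axes, origin 0 to 7 mm above the tray underside, upright within 0.1 rad, at rest; cube cross, hose adapter and beaker within 15 mm of their start, upright within 0.2 rad (x of nipple_large in the frame of tray_long between -0.015 and 0.015 m and z of nipple_large in the frame of tray_long between -0.001 and 0.007 m and (y of nipple_large in the frame of tray_long between -0.087 and -0.057 m or y of nipple_large in the frame of tray_long between -0.015 and 0.015 m or y of nipple_large in the frame of tray_long between 0.057 and 0.087 m) and angle between each of nipple_large, reducer, blank_small, nipple_small, blank_large's own z axis and vertical below 0.1 rad and linear speed of each of nipple_large, reducer, blank_small, nipple_small, blank_large below 0.02 m/s and angular speed of each of nipple_large, reducer, blank_small, nipple_small, blank_large below 0.3 rad/s and x of reducer in the frame of tray_long between -0.015 and 0.015 m and z of reducer in the frame of tray_long between -0.001 and 0.007 m and (y of reducer in the frame of tray_long between -0.087 and -0.057 m or y of reducer in the frame of tray_long between -0.015 and 0.015 m or y of reducer in the frame of tray_long between 0.057 and 0.087 m) and x of blank_small in the frame of tray_long between -0.015 and 0.015 m and z of blank_small in the frame of tray_long between -0.001 and 0.007 m and (y of blank_small in the frame of tray_long between -0.087 and -0.057 m or y of blank_small in the frame of tray_long between -0.015 and 0.015 m or y of blank_small in the frame of tray_long between 0.057 and 0.087 m) and x of nipple_small in the frame of tray_short between -0.015 and 0.015 m and z of nipple_small in the frame of tray_short between -0.001 and 0.007 m and (y of nipple_small in the frame of tray_short between -0.051 and -0.021 m or y of nipple_small in the frame of tray_short between 0.021 and 0.051 m) and x of blank_large in the frame of tray_short between -0.015 and 0.015 m and z of blank_large in the frame of tray_short between -0.001 and 0.007 m and (y of blank_large in the frame of tray_short between -0.051 and -0.021 m or y of blank_large in the frame of tray_short between 0.021 and 0.051 m) and distance of each of cube_cross, hose_adapter, beaker from where it was at the start of the episode below 0.015 m and angle between each of cube_cross, hose_adapter, beaker's own z axis and vertical below 0.2 rad); the robot touches nothing.
It fails at once if the cube cross is pushed more than 15 mm or tipped over (distance of cube_cross from where it was at the start of the episode above 0.015 m or angle between cube_cross's own z axis and vertical above 0.3 rad).
It fails at once if the hose adapter is pushed more than 15 mm or tipped over (distance of hose_adapter from where it was at the start of the episode above 0.015 m or angle between hose_adapter's own z axis and vertical above 0.3 rad).
It fails at once if the beaker is pushed more than 15 mm or tipped over (distance of beaker from where it was at the start of the episode above 0.015 m or angle between beaker's own z axis and vertical above 0.3 rad).
It also fails if it takes over 136 s, if anything falls off the work surface, if the arm or the gripper's body presses on something with over 40 N, if the wrist force passes 120 N, or if a joint passes its speed limit or range.

## Working session

There is one attempt and no reset: what is moved stays moved. The work goes in short steps, Python scripts to look and compute and a shell command to move; the robot and the scene stay as the last step left them, time stands still between calls to the robot, and variables do not carry over. Pictures are saved under pics/ and viewed, at most 14 in all, crops included, and the job is handed in when it is done.

```bash
mkdir -p pics; cat > h.py <<'E'
from rig import *
import numpy as np, cv2
from scipy.spatial.transform import Rotation as Ro
def cam(p):
    R=cv2.Rodrigues(np.array(p["rvec"],float))[0]; return R,np.array(p["tvec"],float).ravel(),np.array(p["mtx"],float)
def cloud(p,mask=None):
    R,t,K=cam(p); d=p["depth"]; m=d>0
    if mask is not None: m=m&mask
    v,u=np.nonzero(m); z=d[v,u]
    c=np.stack([(u-K[0,2])/K[0,0]*z,(v-K[1,2])/K[1,1]*z,z],1)
    return (c-t)@R
def ray(p,uv,h):
    R,t,K=cam(p); r=R.T@np.linalg.solve(K,[uv[0],uv[1],1.]); o=-R.T@t
    return o+r*(h-o[2])/r[2]
E
python3 - <<'E'
from h import *
s=read_state(); print(s)
for n in ["scene","side","wrist"]:
    p=get_image(n); R,t,K=cam(p); print(n,-R.T@t,R[2],K[0,0])
    cv2.imwrite(f"pics/{n}0.png",p["img"])
    if n=="wrist": continue
    for o in "nipple_large nipple_small blank_large blank_small reducer cube_cross hose_adapter beaker tray_long tray_short".split():
        for q in tip_of(o,p)[:3]: print(o,np.round(q["centre"]),round(q["confidence"],2),np.round(ray(p,q["centre"],0),3))
E
```

```text
{'time_s': 0.0, 'joint_pos': array([-1.35878716e+00,  2.59373842e-01,  1.53608988e+00, -1.74043928e-05,
        1.34802428e+00, -2.02797109e-01]), 'joint_velocities': array([ 0.0002929 , -0.00029194,  0.0015325 ,  0.00058349, -0.00092996,
        0.00025421]), 'tau': array([ 2.15240302e-04, -4.46028650e+01, -2.90567869e+01, -2.84964490e-04,
        1.15650863e-02, -7.35370463e-06]), 'position': array([ 0.22154719, -0.50276104,  0.20365544]), 'eef_rot': array([-3.13973273e+00, -3.65121706e-04,  4.14809796e-01]), 'ft_force': array([-0.87984893,  1.07336897, -1.03291433]), 'wrist_torque': array([-0.01987807, -0.04882574,  0.03816269]), 'gripper_force': 0.0, 'finger_gap': 0.08512244573964559}
scene [ 0.950202   -0.54893904  0.79471036] [-0.48574996  0.51440791 -0.70670466] 364.2335029072207
nipple_large [294. 147.] 0.49 [0.353 0.282 0.   ]
nipple_small [264. 200.] 0.7 [ 0.445  0.018 -0.   ]
blank_small [171. 246.] 0.76 [ 0.368 -0.276  0.   ]
blank_small [201. 210.] 0.73 [ 0.329 -0.135  0.   ]
blank_small [134. 234.] 0.64 [ 0.259 -0.32   0.   ]
reducer [220. 233.] 0.61 [ 0.434 -0.158  0. 
[... 339 characters left out ...]
9747515
nipple_large [231. 296.] 0.85 [0.331 0.284 0.   ]
nipple_small [251. 208.] 0.64 [0.446 0.013 0.   ]
blank_large [301. 131.] 0.52 [ 0.512 -0.438  0.   ]
blank_small [311. 188.] 0.55 [ 0.34 -0.15  0.  ]
blank_small [316. 162.] 0.42 [ 0.381 -0.283  0.   ]
reducer [282. 176.] 0.79 [ 0.443 -0.164  0.   ]
reducer [162. 231.] 0.41 [0.599 0.203 0.   ]
cube_cross [234. 243.] 0.81 [ 0.413  0.147 -0.   ]
hose_adapter [112. 306.] 0.66 [0.539 0.435 0.   ]
beaker [209. 185.] 0.86 [ 0.609 -0.015  0.   ]
tray_long [164. 234.] 0.63 [0.588 0.208 0.   ]
tray_short [241. 155.] 0.77 [ 0.614 -0.202  0.   ]
wrist [ 0.29407339 -0.47073747  0.37276316] [-0.28616478 -0.12586439 -0.94987782] 309.91083701534575
```

```bash
python3 -c "
import cv2,numpy as np
a=cv2.imread('pics/scene0.png');b=cv2.imread('pics/side0.png')
cv2.imwrite('pics/sc.png',cv2.resize(a[90:390,90:480],None,fx=2,fy=2)); cv2.imwrite('pics/sd.png',cv2.resize(b[90:380,60:450],None,fx=2,fy=2))"
```

```text
(no output)
```

View pics/sc.png

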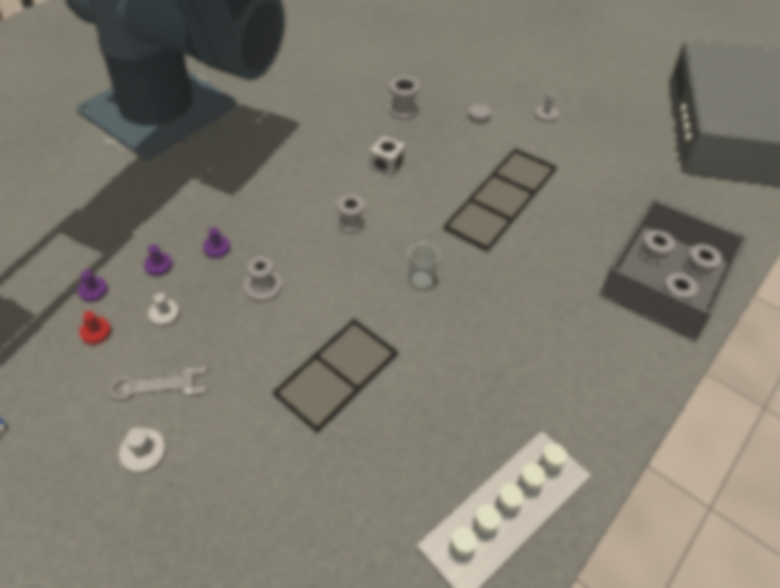

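View pics/sd.png

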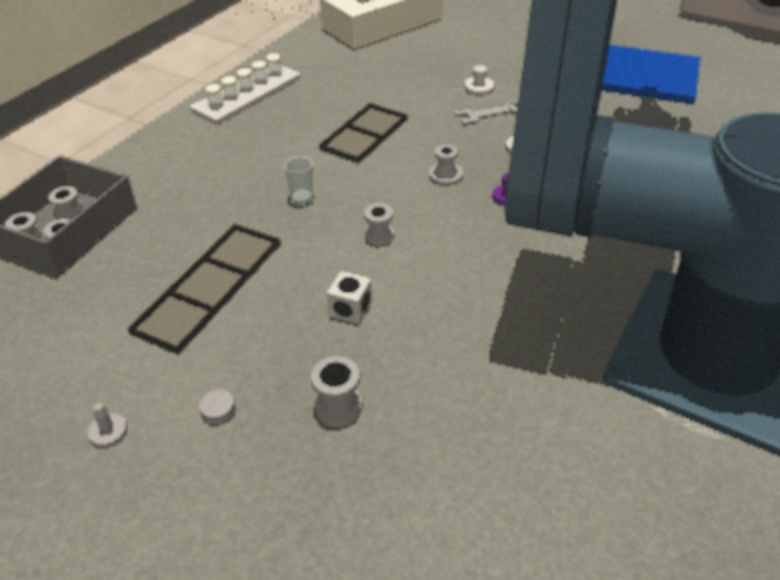

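The pictures show both trays clearly. The white small blank is at scene (171,246), with purple and red copies up and left of it, and the large blank is at scene (160,315). Next: exact positions from both depth clouds, and the tray rectangles.

```bash
cat > meas.py <<'E'
from h import *
P=[get_image("scene"),get_image("side")]
C=[cloud(p) for p in P]
A={"nipple_large":(.342,.283,26,56),"nipple_small":(.445,.015,20,44),"blank_large":(.512,-.438,26,40),"blank_small":(.372,-.279,20,40),"reducer":(.438,-.161,26,46),"cube_cross":(.416,.143,0,42),"hose":(.538,.437,20,45),"beaker":(.606,-.013,21,60)}
for n,a in A.items():
    o=n
    for i,c in enumerate(C):
        c0=np.array(a[:2])
        m=(np.hypot(*(c[:,:2]-c0).T)<.045)&(c[:,2]>.006)&(c[:,2]<.09); q=c[m]
        if len(q)<15: o+=" | none"; continue
        zt=np.percentile(q[:,2],97); top=q[q[:,2]>zt-.006]
        o+=f" | n{len(q)} top {zt:.3f} c {np.round((top[:,:2].min(0)+top[:,:2].max(0))/2,3)} ext {np.round(np.ptp(top[:,:2],axis=0),3)}"
    m=[c[(np.hypot(*(c[:,:2]-np.array(a[:2])).T)<.045)&(c[:,2]>.005)&(c[:,2]<.09)] for c in C]
    q=np.vstack(m)[:,:2].astype(np.float32)
    if len(q)>5:
        (x,y),r=cv2.minEnclosingCircle(q); o+=f" || circ {x:.3f} {y:.3f} r{r:.3f}"
    print(o)
for t in ("tray_long","tray_short"):
    for p in P:
        r=outline_of(t,p)
        if not r: print(t,"none"); continue
        mk=r[0]["mask"].astype(np.uint8); cn=max(cv2.findContours(mk,0,2)[0],key=cv2.contourArea)[:,0]
        w=np.array([ray(p,c,.008)[:2] for c in cn],np.float32)*1000
        print(t,round(r[0]["confidence"],2),cv2.minAreaRect(w))
E
python3 meas.py
```

```text
nipple_large | n253 top 0.057 c [0.339 0.28 ] ext [0.051 0.053] | n685 top 0.059 c [0.337 0.281] ext [0.051 0.051] || circ 0.338 0.281 r0.028
nipple_small | n204 top 0.046 c [0.451 0.013] ext [0.039 0.039] | n240 top 0.047 c [0.448 0.013] ext [0.039 0.041] || circ 0.449 0.013 r0.022
blank_large | n396 top 0.041 c [ 0.51  -0.418] ext [0.023 0.023] | n129 top 0.043 c [ 0.508 -0.419] ext [0.023 0.026] || circ 0.512 -0.436 r0.043
blank_small | n171 top 0.040 c [ 0.372 -0.278] ext [0.014 0.015] | n21 top 0.014 c [ 0.384 -0.276] ext [0.015 0.026] || circ 0.373 -0.279 r0.021
reducer | n274 top 0.047 c [ 0.438 -0.158] ext [0.032 0.032] | n227 top 0.048 c [ 0.435 -0.158] ext [0.032 0.032] || circ 0.447 -0.158 r0.036
cube_cross | n248 top 0.044 c [0.408 0.149] ext [0.047 0.048] | n434 top 0.045 c [0.408 0.149] ext [0.047 0.049] || circ 0.407 0.149 r0.030
hose | n87 top 0.044 c [0.534 0.434] ext [0.009 0.013] | n275 top 0.046 c [0.533 0.433] ext [0.011 0.011] || circ 0.533 0.432 r0.021
beaker | n297 top 0.060 c [ 0.597 -0.005] ext [0.041 0.041] | n275 top 0.061 c [ 0.596 -0.006] ext [0.041 0.041] || circ 0.597 -0.006 r0.023
tray_long 0.64 ((589.2609252929688, 205.40023803710938), (81.26959228515625, 229.136962890625), 4.151844501495361)
tray_long 0.84 ((588.2061157226562, 205.1805419921875), (87.73664093017578, 229.38380432128906), 4.040894031524658)
tray_short 0.79 ((607.8709716796875, -193.92881774902344), (151.24749755859375, 78.99940490722656), 89.31932830810547)
tray_short 0.66 ((605.7406616210938, -195.33827209472656), (167.3813934326172, 89.99576568603516), 89.52239227294922)
```

```bash
python3 -m pendant '[[[0,0,0],[0,0,-8.28],50],[[0,0,0],[0,0,-8.28],50],[[0,0,0],[0,0,-8.28],50],[[0,0,0],[0,0,-8.28],50],[[0,0,0],[0,0,-8.28],50],[[0,0,0],[0,0,-8.28],50],[[0,0,0],[0,0,-8.28],50],[[0,0,0],[0,0,-8.28],50]]'
python3 -m pendant '[[[10.5,36,10],[0,0,0],50],[[10.5,36,10],[0,0,0],50],[[10.5,36,10],[0,0,0],50],[[10.5,36,10],[0,0,0],50],[[10.5,36,10],[0,0,0],50],[[10.5,36,10],[0,0,0],50],[[10.5,36,10],[0,0,0],50],[[10.5,36,10],[0,0,0],50],[[0,0,0],[0,0,0],50],[[0,0,0],[0,0,0],50],[[0,0,0],[0,0,0],50]]'
```

```text
time_s: 2.25
position: [0.2217, -0.5034, 0.2045]
eef_rot: [-3.142, -0.0, 1.577]
ft_force: [-0.4, 0.1, 0.4]
finger_gap: 0.0501
gripper_force: 0.0
time_s: 3.35
position: [0.5089, -0.4198, 0.1248]
eef_rot: [-3.141, 0.0, 1.571]
ft_force: [0.2, -0.7, -0.7]
finger_gap: 0.0495
gripper_force: 0.0
```

```bash
python3 -m pendant '[[[1,0,30],[0,0,0],50],[[0,0,30],[0,0,0],50],[[0,0,20],[0,0,0],50],[[0,0,15],[0,0,0],50],[[0,0,10],[0,0,0],50],[[0,0,5.5],[0,0,0],50],[[0,0,0],[0,0,0],50],[[0,0,0],[0,0,0],50]]'
python3 -c "
from h import *
p=get_image('wrist'); cv2.imwrite('pics/w1.png',p['img'])"
```

```text
time_s: 4.15
position: [0.5101, -0.4189, 0.015]
eef_rot: [3.141, 0.001, 1.571]
ft_force: [0.8, -0.1, 0.3]
finger_gap: 0.0501
gripper_force: 0.0
```

View pics/w1.png

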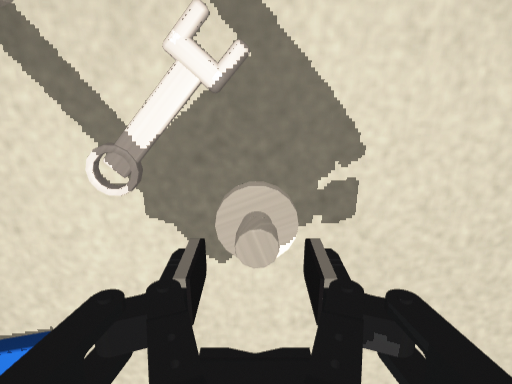

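The wrist view shows the knob head at (257,245), centred between the pads. Closing and lifting.

```bash
python3 -m pendant '[[[0,0,0],[0,0,0],10],[[0,0,0],[0,0,0],10],[[0,0,0],[0,0,0],10],[[0,0,0],[0,0,0],10],[[0,0,0],[0,0,0],10],[[0,0,0],[0,0,0],10],[[0,0,-10],[0,0,0],10],[[0,0,-20],[0,0,0],10],[[0,0,-25],[0,0,0],10],[[0,0,-25],[0,0,0],10],[[0,0,0],[0,0,0],10]]'
```

```text
time_s: 5.3
position: [0.5117, -0.4206, 0.0992]
eef_rot: [3.136, 0.006, 1.571]
ft_force: [0.0, -0.2, 0.4]
finger_gap: 0.0098
gripper_force: 0.0
```

```bash
python3 -c "
from h import *
p=get_image('wrist'); cv2.imwrite('pics/w2.png',p['img']); c=cloud(p)
for P in (p,get_image('scene')):
    c=cloud(P); m=(np.hypot(c[:,0]-.509,c[:,1]+.4185)<.06)&(c[:,2]>.006)&(c[:,2]<.05); q=c[m]; 
    t=q[q[:,2]>.033]; print(len(q),q[:,2].max(),(t.min(0)+t.max(0))/2,np.ptp(t,axis=0), (q.min(0)+q.max(0))/2)"
```

```text
2608 0.04037817391184704 [ 0.51012645 -0.41807899  0.03672224] [0.02274648 0.0234459  0.00731187] [ 0.50979626 -0.41834193  0.02321578]
394 0.04250893107267403 [ 0.5100401  -0.41767201  0.03796626] [0.02480751 0.02228221 0.00908534] [ 0.51036728 -0.41802664  0.02427177]
```

View pics/w2.png

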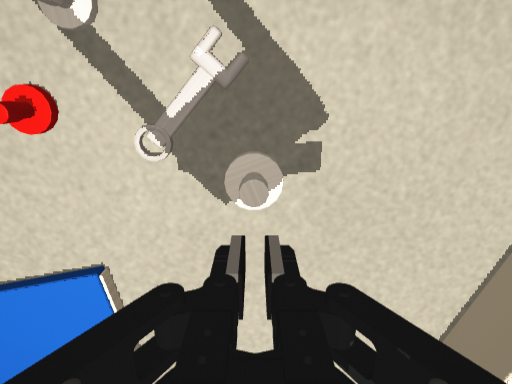

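```bash
python3 -m pendant '[[[0,0,0],[0,0,0],50],[[0,0,0],[0,0,0],50]]'; python3 -m pendant '[[[0,0,0],[0,0,0],50],[[0,0,0],[0,0,0],50]]'
python3 -c "
from h import *
p=get_image('wrist'); s=read_state(); c=cloud(p); e=s['position']; print(e)
d=c-e
for lo in range(-10,60,6):
    m=(np.abs(d[:,1])<.03)&(np.abs(d[:,0])<.045)&(d[:,2]>lo/1e3)&(d[:,2]<(lo+6)/1e3); q=d[m]
    if len(q)>3:
      for g in (q[q[:,0]<0],q[q[:,0]>0]):
        if len(g): print(lo,len(g),np.round(g.min(0),3),np.round(g.max(0),3))
R,t,K=cam(p)
for h in (0,.019):
  x=K@(R@(e+[0,0,h])+t); print(x[:2]/x[2])
"
```

```text
time_s: 5.6
position: [0.509, -0.4176, 0.0927]
eef_rot: [-3.14, -0.002, 1.571]
ft_force: [-0.2, -0.5, -0.2]
finger_gap: 0.0384
gripper_force: 0.0
time_s: 5.8
position: [0.5094, -0.418, 0.0932]
eef_rot: [-3.141, -0.001, 1.571]
ft_force: [0.0, 0.1, 0.5]
finger_gap: 0.0502
gripper_force: 0.0
[ 0.50946098 -0.4181667   0.09341433]
26 39 [-0.032 -0.007  0.028] [-0.026  0.011  0.032]
26 39 [ 0.024 -0.008  0.028] [0.024 0.01  0.032]
32 198 [-0.04  -0.01   0.032] [-0.026  0.012  0.038]
32 195 [ 0.024 -0.011  0.032] [0.036 0.012 0.038]
38 257 [-0.04  -0.011  0.038] [-0.026  0.012  0.044]
38 268 [ 0.024 -0.011  0.038] [0.038 0.012 0.044]
44 301 [-0.04  -0.01   0.044] [-0.026  0.012  0.05 ]
44 300 [ 0.024 -0.011  0.044] [0.037 0.012 0.05 ]
50 343 [-0.04  -0.011  0.05 ] [-0.026  0.012  0.056]
50 341 [ 0.024 -0.011  0.05 ] [0.038 0.012 0.056]
56 359 [-0.04  -0.011  0.056] [-0.026  0.012  0.062]
56 359 [ 0.024 -0.011  0.056] [0.037 0.012 0.062]
[256.44477699 230.13309153]
[256.61528148 245.50072285]
```

```bash
python3 -c "
from h import *
e=read_state()['position']
for n in ('scene','side'):
    p=get_image(n); cv2.imwrite(f'pics/{n}3.png',p['img']); c=cloud(p); d=c-e
    m=(np.abs(d[:,1])<.04)&(np.abs(d[:,0])<.06)&(d[:,2]>-.03)&(d[:,2]<.1); q=d[m]
    print(n,len(q),np.round(np.sort(q[:,2])[:40:4],3), np.round(q[np.argsort(q[:,2])[:5]],3))
    R,t,K=cam(p)
    x=K@(R@e+t); x=x[:2]/x[2]; print(x)
    u,v=int(x[0]),int(x[1]); a=p['img'].copy(); cv2.circle(a,(u,v),1,(0,0,255),-1)
    cv2.imwrite(f'pics/{n}3c.png',cv2.resize(a[max(v-70,0):v+50,max(u-60,0):u+60],None,fx=4,fy=4))
"; cd pics; python3 -c "
import cv2,numpy as np
a=cv2.imread('scene3c.png');b=cv2.imread('side3c.png');b=cv2.resize(b,(320,480));cv2.imwrite('c3.png',np.hstack([cv2.resize(a,(480,480)),b]))"
```

```text
scene 253 [0.03  0.033 0.034 0.036 0.036 0.036 0.038 0.04  0.041 0.043] [[-0.028 -0.004  0.03 ]
 [ 0.03  -0.006  0.03 ]
 [-0.027 -0.007  0.03 ]
 [ 0.029 -0.007  0.031]
 [-0.028  0.005  0.033]]
[151.7314472  295.66708694]
side 152 [0.034 0.035 0.039 0.04  0.044 0.046 0.047 0.05  0.053 0.056] [[ 0.022 -0.002  0.034]
 [ 0.028  0.01   0.034]
 [ 0.024  0.009  0.035]
 [ 0.025 -0.008  0.035]
 [ 0.022 -0.009  0.035]]
[300.25065077 109.84127681]
```

View pics/c3.png

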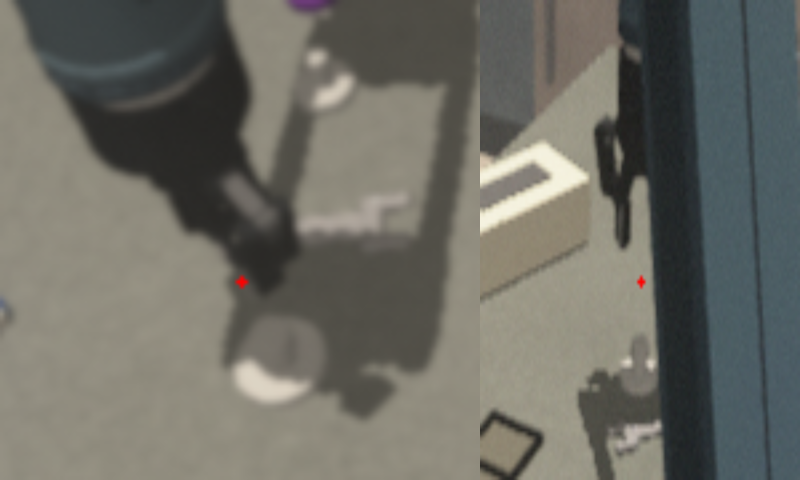

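All three cameras put the fingertips about 28 mm above the reported TCP at this opening, so the pads closed above the knob. I'll correct for that offset.

```bash
python3 -m pendant '[[[0,0,30],[0,0,0],50],[[0,0,25],[0,0,0],50],[[0,0,15],[0,0,0],50],[[0,0,10],[0,0,0],50],[[0,0,10],[0,0,0],50],[[0,0,8],[0,0,0],50],[[0,0,0],[0,0,0],50],[[0,0,0],[0,0,0],50]]'
python3 -m pendant '[[[0,0,0],[0,0,0],10],[[0,0,0],[0,0,0],10],[[0,0,0],[0,0,0],10],[[0,0,0],[0,0,0],10],[[0,0,0],[0,0,0],10]]'
```

```text
time_s: 6.75
position: [0.5099, -0.4186, -0.0036]
eef_rot: [3.141, 0.001, 1.571]
ft_force: [0.1, -0.7, 0.1]
finger_gap: 0.0501
gripper_force: 0.0
time_s: 7.25
position: [0.5102, -0.4189, -0.0029]
eef_rot: [3.14, 0.001, 1.571]
ft_force: [-1.0, 0.9, 6.0]
finger_gap: 0.0213
gripper_force: 58.9
```

```bash
python3 -m pendant '[[[0,0,-10],[0,0,0],10],[[0,0,-20],[0,0,0],10],[[0,0,-25],[0,0,0],10],[[0,0,-25],[0,0,0],10],[[0,0,0],[0,0,0],10],[[0,0,0],[0,0,0],10]]'
python3 -c "
from h import *
p=get_image('wrist'); cv2.imwrite('pics/w4.png',p['img'])
c=cloud(p)-read_state()['position']
m=(np.abs(c[:,1])<.03)&(np.abs(c[:,0])<.03)&(c[:,2]<.1);q=c[m]
for lo in range(-20,60,5):
  g=q[(q[:,2]*1e3>lo)&(q[:,2]*1e3<lo+5)]
  if len(g)>3: print(lo,len(g),np.round(g.min(0),3),np.round(g.max(0),3))
"
```

```text
time_s: 7.85
position: [0.5097, -0.4183, 0.0763]
eef_rot: [3.141, 0.001, 1.571]
ft_force: [-0.0, 0.4, -1.7]
finger_gap: 0.0216
gripper_force: 58.8
0 52 [-0.024  0.009  0.003] [0.023 0.025 0.005]
5 217 [-0.025  0.009  0.005] [0.024 0.026 0.01 ]
10 2891 [-0.026 -0.004  0.01 ] [0.025 0.026 0.015]
15 121 [-0.01   0.003  0.015] [0.008 0.01  0.02 ]
20 25 [-0.007  0.007  0.02 ] [0.005 0.01  0.025]
25 160 [-0.014  0.003  0.025] [0.014 0.012 0.03 ]
30 341 [-0.023 -0.011  0.03 ] [0.022 0.012 0.035]
35 503 [-0.025 -0.01   0.035] [0.024 0.012 0.04 ]
40 2085 [-0.025 -0.012  0.04 ] [0.024 0.012 0.045]
45 403 [-0.025 -0.012  0.045] [0.024 0.011 0.05 ]
50 449 [-0.025 -0.011  0.05 ] [0.024 0.012 0.055]
55 447 [-0.025 -0.011  0.055] [0.024 0.012 0.06 ]
```

View pics/w4.png

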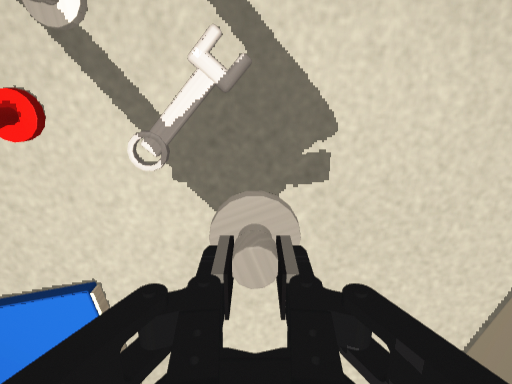

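```bash
python3 -m pendant '[[[15,8,0],[0,0,0],10],[[33,17,0],[0,0,0],10],[[40,21,0],[0,0,0],10],[[40,21,0],[0,0,0],10],[[35,18,0],[0,0,0],10],[[25,12,0],[0,0,0],10],[[0,0,0],[0,0,0],10],[[0,0,0],[0,0,0],10]]'
python3 -m pendant '[[[0,0,20],[0,0,0],10],[[0,0,20],[0,0,0],10],[[0,0,15],[0,0,0],10],[[0,0,10],[0,0,0],10],[[0,0,5],[0,0,0],10],[[0,0,3],[0,0,0],10],[[0,0,0],[0,0,0],10],[[0,0,0],[0,0,0],10]]'
python3 -m pendant '[[[0,0,1],[0,0,0],10],[[0,0,0],[0,0,0],10],[[0,0,0],[0,0,0],10]]'
```

```text
time_s: 8.7
position: [0.6063, -0.2283, 0.0746]
eef_rot: [-3.139, -0.001, 1.573]
ft_force: [0.5, -0.4, -2.0]
finger_gap: 0.0218
gripper_force: 58.9
time_s: 9.5
position: [0.6072, -0.2306, 0.0038]
eef_rot: [3.14, 0.001, 1.571]
ft_force: [-0.4, 0.7, -0.7]
finger_gap: 0.0213
gripper_force: 58.9
time_s: 9.8
position: [0.6068, -0.2303, 0.0023]
eef_rot: [3.141, 0.0, 1.571]
ft_force: [1.1, -0.7, 0.6]
finger_gap: 0.0214
gripper_force: 58.9
```

```bash
python3 -m pendant '[[[0,0,1],[0,0,0],10],[[0,0,0],[0,0,0],45],[[0,0,0],[0,0,0],45],[[0,0,0],[0,0,0],45],[[0,0,0],[0,0,0],45],[[0,0,-20],[0,0,0],45],[[0,0,-35],[0,0,0],45],[[0,0,-35],[0,0,0],45]]'
python3 -m pendant '[[[-6,-29,0],[0,0,0],40],[[-8,-40,0],[0,0,0],40],[[-8,-40,0],[0,0,0],40],[[-8,-40,0],[0,0,0],40],[[-8,-40,0],[0,0,0],40],[[-6,-30,0],[0,0,0],40],[[-3.5,-16,0],[0,0,0],40],[[0,0,0],[0,0,0],40],[[0,0,0],[0,0,0],40],[[0,0,0],[0,0,0],40]]'
python3 - <<'E'
from h import *
p=get_image('wrist'); c=cloud(p)
cv2.imwrite('pics/w5.png',p['img'])
m=(np.hypot(c[:,0]-.372,c[:,1]+.278)<.035)&(c[:,2]>.032)&(c[:,2]<.05); t=c[m]; print("small",len(t),(t.min(0)+t.max(0))/2,np.ptp(t,axis=0))
p=get_image('scene'); c=cloud(p)
m=(np.hypot(c[:,0]-.6068,c[:,1]+.2305)<.035)&(c[:,2]>.036)&(c[:,2]<.06); t=c[m]; print("placed",len(t),(t.min(0)+t.max(0))/2,t[:,2].max())
E
```

```text
time_s: 10.6
position: [0.606, -0.23, 0.0913]
eef_rot: [-3.14, -0.001, 1.571]
ft_force: [1.5, -0.7, 0.0]
finger_gap: 0.0451
gripper_force: 0.0
time_s: 11.6
position: [0.3726, -0.278, 0.0912]
eef_rot: [3.141, 0.001, 1.571]
ft_force: [-0.8, 0.4, 0.6]
finger_gap: 0.04
gripper_force: 0.0
small 354 [ 0.37274865 -0.27834819  0.03611769] [0.01549592 0.01577777 0.00819946]
placed 77 [ 0.60602079 -0.23016179  0.04091471] 0.04522950170622393
```

View pics/w5.png

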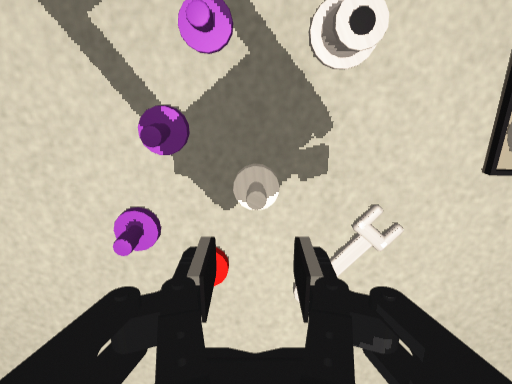

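The large blank sits well in its pocket. The wrist view has the white small blank's knob at (257,198), in line with the fingers, and the red copy is clear to the left.

```bash
python3 -m pendant '[[[0,0,30],[0,0,0],40],[[0,0,25],[0,0,0],40],[[0,0,17],[0,0,0],40],[[0,0,10],[0,0,0],40],[[0,0,8],[0,0,0],40],[[0,0,5],[0,0,0],40],[[0,0,0],[0,0,0],40],[[0,0,0],[0,0,0],5],[[0,0,0],[0,0,0],5],[[0,0,0],[0,0,0],5],[[0,0,0],[0,0,0],5],[[0,0,0],[0,0,0],5]]'
python3 -m pendant '[[[0,0,0],[0,0,0],5],[[0,0,-10],[0,0,0],5],[[0,0,-20],[0,0,0],5],[[0,0,-30],[0,0,0],5],[[0,0,-30],[0,0,0],5],[[0,0,0],[0,0,0],5],[[0,0,0],[0,0,0],5]]'
```

```text
time_s: 12.9
position: [0.3722, -0.2784, -0.0033]
eef_rot: [3.14, 0.001, 1.571]
ft_force: [0.8, 0.7, 7.0]
finger_gap: 0.0135
gripper_force: 58.6
time_s: 13.6
position: [0.3717, -0.278, 0.0867]
eef_rot: [3.141, 0.001, 1.571]
ft_force: [0.3, 0.3, -0.9]
finger_gap: 0.0136
gripper_force: 58.7
```

```bash
python3 -m pendant '[[[15,8,0],[0,0,0],5],[[35,19,0],[0,0,0],5],[[40,21.5,0],[0,0,0],5],[[40,21.5,0],[0,0,0],5],[[40,21.5,0],[0,0,0],5],[[40,21.5,0],[0,0,0],5],[[40,21.5,0],[0,0,0],5],[[40,21.5,0],[0,0,0],5],[[40,21.5,0],[0,0,0],5],[[40,21.5,0],[0,0,0],5],[[31,16,0],[0,0,0],5],[[10,6,0],[0,0,0],5]]'
python3 -m pendant '[[[0,0,0],[0,0,0],5],[[0,0,0],[0,0,0],5],[[0,0,25],[0,0,0],5],[[0,0,25],[0,0,0],5],[[0,0,15],[0,0,0],5],[[0,0,10],[0,0,0],5],[[0,0,6],[0,0,0],5],[[0,0,0],[0,0,0],5],[[0,0,0],[0,0,0],5]]'
```

```text
time_s: 14.8
position: [0.5923, 0.1364, 0.084]
eef_rot: [-3.139, -0.001, 1.574]
ft_force: [-0.2, 0.3, 0.1]
finger_gap: 0.0134
gripper_force: 58.7
time_s: 15.7
position: [0.5931, 0.1328, 0.0057]
eef_rot: [3.14, 0.0, 1.57]
ft_force: [-0.6, 0.4, -1.0]
finger_gap: 0.0132
gripper_force: 58.7
```

```bash
python3 -m pendant '[[[0,0,3],[0,0,0],5],[[0,0,1.5],[0,0,0],5],[[0,0,0],[0,0,0],5],[[0,0,0],[0,0,0],40],[[0,0,0],[0,0,0],40],[[0,0,0],[0,0,0],40],[[0,0,0],[0,0,0],40],[[0,0,-20],[0,0,0],40],[[0,0,-40],[0,0,0],60],[[0,0,-50],[0,0,0],80]]'
python3 -m pendant '[[[10,-17,0],[0,0,0],80],[[20,-34.5,0],[0,0,0],80],[[22,-38,0],[0,0,0],80],[[22,-38,0],[0,0,0],80],[[22,-38,0],[0,0,0],80],[[22,-38,0],[0,0,0],80],[[18,-32,0],[0,0,0],80],[[11.5,-19.5,0],[0,0,0],80],[[0,0,0],[0,0,0],80],[[0,0,0],[0,0,0],80],[[0,0,0],[0,0,0],80]]'
python3 - <<'E'
from h import *
p=get_image('wrist'); c=cloud(p)
e=read_state()['position']; d=c-e
m=(np.hypot(c[:,0]-.338,c[:,1]-.28)<.04)&(c[:,2]>.05)&(c[:,2]<.065); t=c[m]; print("nl",len(t),(t.min(0)+t.max(0))/2,np.ptp(t,axis=0))
m=(np.abs(d[:,1])<.03)&(np.abs(d[:,0])<.06)&(d[:,2]>-.02); print("tips",np.sort(d[m][:,2])[:30:6])
p=get_image('scene'); c=cloud(p)
m=(np.hypot(c[:,0]-.593,c[:,1]-.133)<.035)&(c[:,2]>.036)&(c[:,2]<.06); t=c[m]; print("placed",len(t),(t.min(0)+t.max(0))/2,t[:,2].max())
E
```

```text
time_s: 16.7
position: [0.5907, 0.1331, 0.1095]
eef_rot: [-3.136, 0.0, 1.571]
ft_force: [1.7, 0.2, -0.7]
finger_gap: 0.0675
gripper_force: 0.0
time_s: 17.8
position: [0.3388, 0.2805, 0.1107]
eef_rot: [3.14, -0.0, 1.57]
ft_force: [0.1, -0.1, -0.4]
finger_gap: 0.0799
gripper_force: 0.0
nl 3361 [0.33772487 0.28152671 0.05353688] [0.05176882 0.05140943 0.00705171]
tips [0.03622494 0.03670545 0.03718056 0.03734466 0.03741538]
placed 23 [0.59160422 0.13329708 0.04132114] 0.04545140202017566
```

```bash
python3 -m pendant '[[[1,-1,30],[0,0,0],80],[[0,0,30],[0,0,0],80],[[0,0,20],[0,0,0],80],[[0,0,12],[0,0,0],80],[[0,0,8],[0,0,0],80],[[0,0,0],[0,0,0],80],[[0,0,0],[0,0,0],40],[[0,0,0],[0,0,0],40],[[0,0,0],[0,0,0],40],[[0,0,0],[0,0,0],40],[[0,0,0],[0,0,0],40],[[0,0,0],[0,0,0],40]]'
```

```text
time_s: 19.1
position: [0.3377, 0.282, 0.0118]
eef_rot: [3.139, -0.001, 1.571]
ft_force: [0.6, -1.1, 5.4]
finger_gap: 0.0493
gripper_force: 61.0
```

```bash
python3 -m pendant '[[[0,0,0],[0,0,0],40],[[0,0,-10],[0,0,0],40],[[0,0,-20],[0,0,0],40],[[0,0,-25],[0,0,0],40],[[0,0,-30],[0,0,0],40],[[0,0,0],[0,0,0],40],[[0,0,0],[0,0,0],40]]'
python3 -c "
from h import *
p=get_image('wrist'); cv2.imwrite('pics/w6.png',p['img'])"
```

```text
time_s: 19.8
position: [0.3368, 0.2819, 0.0963]
eef_rot: [3.14, -0.001, 1.571]
ft_force: [-0.1, -0.1, -3.3]
finger_gap: 0.0497
gripper_force: 62.9
```

View pics/w6.png

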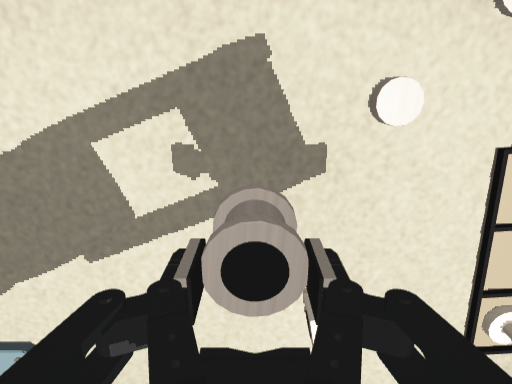

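The large nipple is held upright, with the bore at (255,270). Placing it in the far pocket.

```bash
python3 -m pendant '[[[0,15,0],[0,0,0],40],[[-1,30,0],[0,0,0],40],[[-1,40,0],[0,0,0],40],[[-1,40,0],[0,0,0],40],[[-1,40,0],[0,0,0],40],[[-1,40,0],[0,0,0],40],[[0,28,0],[0,0,0],40],[[0,13,0],[0,0,0],40],[[0,0,0],[0,0,0],40],[[0,0,0],[0,0,0],40]]'
python3 -m pendant '[[[0,0,15],[0,0,0],40],[[0,0,25],[0,0,0],40],[[0,0,20],[0,0,0],40],[[0,0,12],[0,0,0],40],[[0,0,5],[0,0,0],40],[[0,0,0],[0,0,0],40],[[0,0,0],[0,0,0],40]]'
```

```text
time_s: 20.85
position: [0.5819, 0.2761, 0.0935]
eef_rot: [-3.138, 0.001, 1.57]
ft_force: [-0.2, 1.0, -2.3]
finger_gap: 0.0496
gripper_force: 62.9
time_s: 21.55
position: [0.5832, 0.2769, 0.0195]
eef_rot: [3.14, -0.0, 1.571]
ft_force: [0.9, 0.8, -1.7]
finger_gap: 0.0494
gripper_force: 62.9
```

```bash
python3 -m pendant '[[[0,0,3],[0,0,0],40],[[0,0,1],[0,0,0],40],[[0,0,0],[0,0,0],40],[[0,0,0],[0,0,0],75],[[0,0,0],[0,0,0],75],[[0,0,0],[0,0,0],75],[[0,0,0],[0,0,0],75],[[0,0,-20],[0,0,0],70],[[0,0,-35],[0,0,0],70],[[0,0,-35],[0,0,0],70]]'
python3 -m pendant '[[[-18,-9,0],[0,0,0],70],[[-36,-18,0],[0,0,0],70],[[-40,-20.5,0],[0,0,0],70],[[-40,-20.5,0],[0,0,0],70],[[-40,-20.5,0],[0,0,0],70],[[-40,-20.5,0],[0,0,0],70],[[-34,-17,0],[0,0,0],70],[[-16,-7.5,0],[0,0,0],70],[[0,0,0],[0,0,0],70],[[0,0,0],[0,0,0],70],[[0,0,0],[0,0,0],70]]'
python3 - <<'E'
from h import *
p=get_image('wrist'); c=cloud(p)
m=(np.hypot(c[:,0]-.4495,c[:,1]-.013)<.035)&(c[:,2]>.04)&(c[:,2]<.055); t=c[m]; print("ns",len(t),(t.min(0)+t.max(0))/2,np.ptp(t,axis=0))
p=get_image('side'); c=cloud(p)
m=(np.hypot(c[:,0]-.583,c[:,1]-.277)<.035)&(c[:,2]>.052)&(c[:,2]<.08); t=c[m]; print("placed",len(t),(t.min(0)+t.max(0))/2,t[:,2].max())
E
```

```text
time_s: 22.55
position: [0.582, 0.2765, 0.1048]
eef_rot: [-3.14, 0.0, 1.571]
ft_force: [0.8, 0.9, 0.1]
finger_gap: 0.0696
gripper_force: 0.0
time_s: 23.65
position: [0.4497, 0.0133, 0.1047]
eef_rot: [3.141, -0.0, 1.571]
ft_force: [0.2, -0.4, -0.2]
finger_gap: 0.0702
gripper_force: 0.0
ns 1881 [0.45050289 0.01339152 0.04259295] [0.03944147 0.03924365 0.00505123]
placed 308 [0.58006158 0.27476375 0.05757115] 0.06306469624112919
```

```bash
python3 -m pendant '[[[0,0,30],[0,0,0],70],[[0,0,30],[0,0,0],70],[[0,0,22],[0,0,0],70],[[0,0,13],[0,0,0],70],[[0,0,9],[0,0,0],70],[[0,0,0],[0,0,0],70],[[0,0,0],[0,0,0],28],[[0,0,0],[0,0,0],28],[[0,0,0],[0,0,0],28],[[0,0,0],[0,0,0],28],[[0,0,0],[0,0,0],28],[[0,0,0],[0,0,0],28]]'
python3 -m pendant '[[[0,0,0],[0,0,0],28],[[0,0,-10],[0,0,0],28],[[0,0,-20],[0,0,0],28],[[0,0,-30],[0,0,0],28],[[0,0,-40],[0,0,0],28],[[0,0,0],[0,0,0],28],[[0,0,0],[0,0,0],28]]'
```

```text
time_s: 24.95
position: [0.4502, 0.0126, 0.0018]
eef_rot: [3.139, 0.0, 1.571]
ft_force: [0.1, 1.3, 6.0]
finger_gap: 0.0373
gripper_force: 59.5
time_s: 25.65
position: [0.4498, 0.0125, 0.1018]
eef_rot: [3.139, 0.001, 1.571]
ft_force: [-0.2, 1.2, -1.9]
finger_gap: 0.037
gripper_force: 60.5
```

```bash
python3 -m pendant '[[[-12,11,0],[0,0,0],28],[[-28,26,0],[0,0,0],28],[[-33,30,0],[0,0,0],28],[[-33,30,0],[0,0,0],28],[[-33,30,0],[0,0,0],28],[[-22,20,0],[0,0,0],28],[[-10,10,0],[0,0,0],28],[[0,0,0],[0,0,0],28],[[0,0,0],[0,0,0],28]]'
python3 -m pendant '[[[0,0,20],[0,0,0],28],[[0,0,30],[0,0,0],28],[[0,0,25],[0,0,0],28],[[0,0,12],[0,0,0],28],[[0,0,6],[0,0,0],28],[[0,0,0],[0,0,0],28],[[0,0,0],[0,0,0],28]]'
```

```text
time_s: 26.55
position: [0.6049, -0.1582, 0.0985]
eef_rot: [-3.138, -0.002, 1.57]
ft_force: [0.2, 0.4, -1.6]
finger_gap: 0.0377
gripper_force: 60.4
time_s: 27.25
position: [0.6069, -0.1585, 0.0087]
eef_rot: [3.14, 0.001, 1.571]
ft_force: [1.0, -0.5, -0.4]
finger_gap: 0.0374
gripper_force: 60.4
```

```bash
python3 -m pendant '[[[0,0,3],[0,0,0],28],[[0,0,1],[0,0,0],28],[[0,0,0],[0,0,0],28],[[0,0,0],[0,0,0],62],[[0,0,0],[0,0,0],62],[[0,0,0],[0,0,0],62],[[0,0,0],[0,0,0],62],[[0,0,-20],[0,0,0],62],[[0,0,-35],[0,0,0],62],[[0,0,-35],[0,0,0],62]]'
python3 -m pendant '[[[0,-20,0],[0,0,0],62],[[0,-35,0],[0,0,0],62],[[0,-40,0],[0,0,0],62],[[0,-40,0],[0,0,0],62],[[0,-25,0],[0,0,0],62],[[0,-10.5,0],[0,0,0],62],[[0,0,0],[0,0,0],62],[[0,0,0],[0,0,0],62]]'
python3 - <<'E'
from h import *
p=get_image('wrist'); c=cloud(p)
m=(np.hypot(c[:,0]-.4365,c[:,1]+.158)<.035)&(c[:,2]>.04)&(c[:,2]<.055); t=c[m]; print("red",len(t),(t.min(0)+t.max(0))/2,np.ptp(t,axis=0))
p=get_image('scene'); c=cloud(p)
m=(np.hypot(c[:,0]-.607,c[:,1]+.1585)<.035)&(c[:,2]>.041)&(c[:,2]<.06); t=c[m]; print("placed",len(t),(t.min(0)+t.max(0))/2,t[:,2].max())
E
```

```text
time_s: 28.25
position: [0.6054, -0.158, 0.0936]
eef_rot: [-3.139, -0.001, 1.571]
ft_force: [0.3, -0.8, 0.5]
finger_gap: 0.0621
gripper_force: 0.0
time_s: 29.05
position: [0.437, -0.159, 0.094]
eef_rot: [3.14, 0.001, 1.57]
ft_force: [0.0, -0.7, -0.4]
finger_gap: 0.0619
gripper_force: 0.0
red 1538 [ 0.43782205 -0.15757986  0.04372621] [0.03307898 0.03381816 0.00741797]
placed 183 [ 0.60558216 -0.15872219  0.04540785] 0.0497219503483857
```

```bash
python3 -m pendant '[[[1,1,30],[0,0,0],62],[[0,0,25],[0,0,0],62],[[0,0,18],[0,0,0],62],[[0,0,12],[0,0,0],62],[[0,0,7],[0,0,0],62],[[0,0,0],[0,0,0],62],[[0,0,0],[0,0,0],22],[[0,0,0],[0,0,0],22],[[0,0,0],[0,0,0],22],[[0,0,0],[0,0,0],22],[[0,0,0],[0,0,0],22],[[0,0,0],[0,0,0],22]]'
python3 -m pendant '[[[0,0,0],[0,0,0],22],[[0,0,-10],[0,0,0],22],[[0,0,-20],[0,0,0],22],[[0,0,-30],[0,0,0],22],[[0,0,-40],[0,0,0],22],[[0,0,0],[0,0,0],22],[[0,0,0],[0,0,0],22]]'
```

```text
time_s: 30.35
position: [0.4376, -0.1578, 0.0026]
eef_rot: [3.139, 0.001, 1.571]
ft_force: [-0.1, 1.0, 6.6]
finger_gap: 0.0313
gripper_force: 59.2
time_s: 31.05
position: [0.437, -0.1576, 0.1026]
eef_rot: [3.14, 0.001, 1.571]
ft_force: [-0.5, 0.6, -2.1]
finger_gap: 0.0315
gripper_force: 59.8
```

```bash
python3 -m pendant '[[[16,6.5,0],[0,0,0],22],[[36,15,0],[0,0,0],22],[[42,17.5,0],[0,0,0],22],[[42,17.5,0],[0,0,0],22],[[42,17.5,0],[0,0,0],22],[[42,17.5,0],[0,0,0],22],[[42,17.5,0],[0,0,0],22],[[42,17.5,0],[0,0,0],22],[[36,15,0],[0,0,0],22],[[22.5,8.5,0],[0,0,0],22],[[0,0,0],[0,0,0],22],[[0,0,0],[0,0,0],22]]'
python3 -m pendant '[[[0,0,20],[0,0,0],22],[[0,0,30],[0,0,0],22],[[0,0,25],[0,0,0],22],[[0,0,12],[0,0,0],22],[[0,0,6],[0,0,0],22],[[0,0,0],[0,0,0],22],[[0,0,0],[0,0,0],22]]'
```

```text
time_s: 32.25
position: [0.585, 0.2052, 0.0993]
eef_rot: [-3.137, 0.001, 1.572]
ft_force: [-0.4, 0.1, -2.0]
finger_gap: 0.0314
gripper_force: 59.8
time_s: 32.95
position: [0.5875, 0.205, 0.0096]
eef_rot: [3.14, -0.0, 1.571]
ft_force: [0.5, 1.8, -1.3]
finger_gap: 0.0311
gripper_force: 59.8
```

```bash
python3 -m pendant '[[[0,0,3],[0,0,0],22],[[0,0,1],[0,0,0],22],[[0,0,0],[0,0,0],22],[[0,0,0],[0,0,0],56],[[0,0,0],[0,0,0],56],[[0,0,0],[0,0,0],56],[[0,0,0],[0,0,0],56],[[0,0,-20],[0,0,0],56],[[0,0,-40],[0,0,0],56],[[0,0,-45],[0,0,0],56]]'
python3 -m pendant '[[[0,-30,-20],[0,0,0],56],[[0,-40,0],[0,0,0],56],[[0,-40,0],[0,0,0],56],[[0,-40,0],[0,0,0],56],[[0,-40,0],[0,0,0],56],[[0,-20,0],[0,0,0],56],[[0,0,0],[0,0,0],56],[[0,0,0],[0,0,0],56]]'
sed -i 's/^A=.*/A={"nl":(.583,.277),"red":(.588,.205),"bs":(.593,.133),"ns":(.607,-.1585),"bl":(.6065,-.2305),"cube_cross":(.408,.149),"hose":(.533,.433),"beaker":(.597,-.006)}/' meas.py; sed -i 's/<.045/<.036/g' meas.py
python3 meas.py; python3 -c "
from h import *
a=get_image('scene')['img'];b=get_image('side')['img']
cv2.imwrite('pics/end.png',np.hstack([cv2.resize(a[120:320,220:420],(400,400)),cv2.resize(b[120:320,100:300],(400,400))]))"
```

```text
time_s: 33.95
position: [0.5852, 0.2049, 0.1089]
eef_rot: [-3.137, 0.001, 1.571]
ft_force: [0.8, 0.3, -0.5]
finger_gap: 0.0561
gripper_force: 0.0
time_s: 34.75
position: [0.3774, 0.2054, 0.1301]
eef_rot: [3.14, -0.0, 1.571]
ft_force: [-0.1, 0.1, 0.0]
finger_gap: 0.0561
gripper_force: 0.0
nl | n335 top 0.061 c [0.582 0.275] ext [0.049 0.053] | n611 top 0.062 c [0.58  0.275] ext [0.052 0.052] || circ 0.583 0.277 r0.036
red | n269 top 0.050 c [0.586 0.205] ext [0.033 0.032] | n396 top 0.052 c [0.585 0.205] ext [0.035 0.034] || circ 0.588 0.204 r0.036
bs | n166 top 0.043 c [0.591 0.134] ext [0.014 0.02 ] | n208 top 0.044 c [0.589 0.133] ext [0.019 0.015] || circ 0.593 0.133 r0.036
ns | n330 top 0.049 c [ 0.606 -0.158] ext [0.039 0.039] | none || circ 0.607 -0.159 r0.036
bl | n377 top 0.043 c [ 0.606 -0.229] ext [0.023 0.023] | n158 top 0.045 c [ 0.603 -0.23 ] ext [0.024 0.024] || circ 0.607 -0.230 r0.036
cube_cross | n250 top 0.044 c [0.408 0.149] ext [0.047 0.05 ] | n432 top 0.045 c [0.407 0.149] ext [0.047 0.048] || circ 0.409 0.149 r0.030
hose | n81 top 0.044 c [0.533 0.433] ext [0.01  0.012] | n279 top 0.046 c [0.532 0.433] ext [0.014 0.01 ] || circ 0.532 0.433 r0.022
beaker | n297 top 0.060 c [ 0.597 -0.005] ext [0.041 0.043] | none || circ 0.597 -0.004 r0.023
tray_long 0.83 ((589.6690673828125, 203.31298828125), (81.15420532226562, 231.4181365966797), 4.269515514373779)
tray_long 0.86 ((587.8485717773438, 206.0466766357422), (85.54801940917969, 229.06640625), 5.667954444885254)
tray_short 0.69 ((608.413818359375, -192.70465087890625), (150.3739471435547, 77.412109375), 89.52996063232422)
tray_short none
```

View pics/end.png

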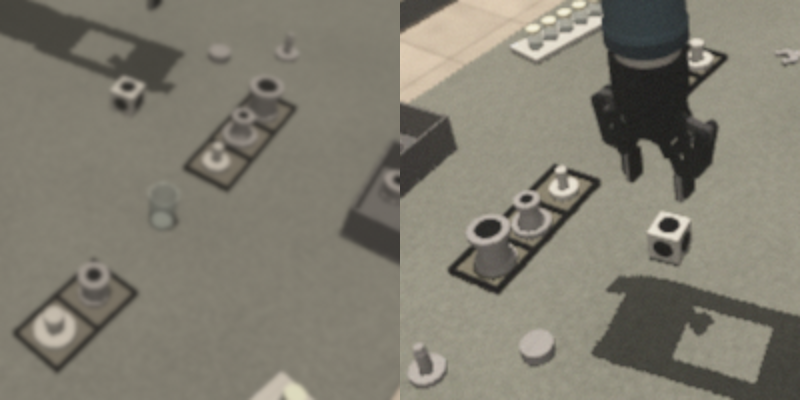

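All five pieces stand upright in their own pockets. In the left half they are at (265,95), (240,128), (215,157), (93,283) and (53,325). The cube, hose adapter and beaker have not moved.

```bash
python3 -c "
from rig import *
print(job_done())"
```

```text
the job is handed in; nothing more can be done
None
```

Both kits are made up and the job is handed in after about 35 s of robot time: the last camera check showed all five pieces upright within about 5 mm of their pocket centres, and the cube cross, hose adapter and beaker unmoved.

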